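Open the child-resistant tablet tub on the entryway shelf

ROBOT

A 6-joint arm with a two-finger parallel gripper is mounted at the origin on the work surface. World frame = base frame: x ahead of the robot, y to its left, z up, the work surface at z = 0. Lengths are in m, angles in rad, forces in N, time in s.
With the tool pointing down it reaches from about 0.35 to 0.85 m from the base axis. Payload 8.1 kg.
Tool frame: the origin (TCP) lies at the very end of the fingers, on their centre line; the grasp point (between the pads) lies 19 mm behind it (pinch_z is the distance from the TCP to the grasp point, in m); z points along the fingers, y is the direction in which the jaws open and shut (so a half turn about z gives the same grasp; the last joint's range is limited). The gripper opens to 93 mm and grips with 3 to 60 N. Pads are 15 mm wide; open, the fingers measure 128 mm over their backs; the gripper's body (75 mm by 188 mm) begins 65 mm behind the grasp point.
Start: joints at [-0.085, 0.13, 1.488, -0, 1.523, -0.085], TCP at [0.6, 0, 0.219] pointing down, gripper open.
Joint ranges: [-2.96, 2.96], [-0.89, 2.26], [0.02, 2.5], [-1.34, 4.48], [0, 2.73], [-2.66, 2.66]. Speed limits (rad/s): [2.39, 2.39, 2.79, 3.14, 3.14, 3.14].

INTERFACE

Orientations are given as a rotation vector (axis times angle).
In Python, from plant import * gives the robot as it stands.
- The arm moves only by the tool move_arm, never from a script. Its argument "series" is a list of rows, each a list of 7 numbers: the shift along the tool's x, y, z each as a share of 10 cm, from -1 to 1, then the turn, a rotation vector about the tool's x, y, z each as a share of 180 degrees, from -1 to 1, then the opening, from -1 (shut) to 1 (fully open). In form: [[dx, dy, dz, rx, ry, rz, jaw], ...]. A call has 1 to 8 rows; each row is the pose to reach, as a shift and turn from the pose commanded when the call began, along the tool's axes at that moment, turning the shorter way round; what a row does not reach only later rows make up. A row lasts 1/10 s, in which the tool goes at most 50 mm and 8.59 degrees, less where a joint would pass 70% of its speed; a pose out of reach is approached as far as the arm can. A call with a number of a shift or a turn outside -1 to 1 is refused whole. A call with a gripper value outside its range is refused whole. The fingers move at their own pace and stop on an object; "squeeze" is the grip in N (left out, the last holds). Time passes only in rows, so rows that repeat a pose let the fingers close. It gives the time, the measured TCP pose, the force and the opening at its end, in the units of the state.
- read_state(): the state, without advancing time (a new reading comes with each control period).
- read_camera(name): name is "scene" or "side" or "wrist"; returns a dict with "frame" (480x640x3 uint8, red, green, blue), "K" (3x3 intrinsics, pixels), "k1" (the pictures are not rectified: a ray, as slopes to the right and down, at radius r is drawn at 1 + k1 r^2 times it, then the intrinsics apply), "rvec" (rotation vector, rad) and "tvec" (3), from world to camera coordinates, as OpenCV has them. Camera axes: x right, y down, z forward; pixel columns grow to the right and rows downward; lengths in m; the calibration is good to about 2 mm. A picture is of the moment at which its call begins. There is no depth.
- close_job(): hands the job in, once; it reports no verdict.
The state is a dict: "t": time; "q": joint angles; "dq": joint speeds; "joint_torque": joint torques, N m; "tool_pos": TCP position; "orientation": TCP orientation; "force": force on the tool from outside, world axes, zero at the start; "wrist_torque": the same for the moment, N m; "opening": finger opening in m.
Only numpy, scipy, OpenCV 4.12 (cv2) and the standard library are available. Lean on these libraries where they do the work, as an engineer would, in place of code of your own. Each camera call takes 0.05 s, during which the arm holds its last target.

TASK

Open the tablet tub without forcing it: push its orange child-resistant cap down hard and, keeping it pressed, turn it a good sixth of a turn anticlockwise (seen from above) until it is free, then lift it straight off. Put the cap in the steel key tray, standing flat on the tray's floor with its grip bar up; lower it all the way before letting go, and leave the kettlebell, push-up handle, shaker cup and lamp switch alone.

Things in the scene. Friction and masses are not known exactly. Their poses are not given: they have to be found in the camera images.
- cap: Loose orange cap, 80 g, 83 mm across, 60 mm high. Origin: centre of the skirt's bottom edge; z up. Round top face at z = 31 mm; on it, along the cap's x axis, a centred grip bar 76 mm long, 22 mm wide (y), up to z = 60 mm. Hollow skirt with two inward lugs at its bottom, on the x axis. Same after a half turn. Starts locked, its x along the tub's x. Anticlockwise from above opens it.
- tub: White tub with a green band, fixed in a dark steel bracket (base plate 130 x 130 mm) screwed to the shelf; it cannot move. Origin: centre of the underside, on the shelf; z up. Tub body 110 mm across and 84 mm high; neck rim 130 mm above the shelf. On the neck, two lugs on the tub's x axis hold the cap's lugs in notches.
- tub_seat (a point): On the tub's axis, 115 mm above the shelf: the cap's origin while locked. To free the cap press it at least 5 mm down from here (7 is good, hard stop at 8) and turn it anticlockwise while held down: free to rise from 0.75 rad on (1.2 is a good target, stop at 2.4). Unpressed it turns under 0.1 rad and cannot be lifted; clockwise is blocked. Free, it must rise 16 mm to clear the neck.
- collar (a joint): Grey spring ring, 86 mm across, round the neck under the cap, which pushes the cap up. Value in m, grows downward: 0.003 with the cap locked (spring force 6 N), 0.010 with the cap 7 mm down (14.4 N), stop at 0.011; 0 when the cap is off. 1.2 N per mm.
- tray: Loose open steel key tray, empty, 180 (x) x 160 (y) mm outside, 25 mm high, walls and floor 4 mm thick, about 0.7 kg. Origin: centre of the underside, on the shelf.
- tray_in (a point): Centre of the tray's inner floor, 4 mm above the shelf; axes as the tray's. The cap standing flat has its origin at this height.
- kettlebell: Bystander: grey kettlebell, 140 mm across, 191 mm high, 4 kg. Origin: centre of the underside.
- shaker: Bystander: green plastic shaker cup with black lid, 94 mm across, 186 mm high. Origin: centre of the underside.
- pushup: Bystander: blue push-up handle with a black grip, 184 mm long (y), 110 mm wide (x), 111 mm high. Origin: centre of the underside.
- lamp_switch (a joint): Bystander: chrome toggle of the shelf lamp, lever angle in rad, 0 leaning towards the robot; leave it as found.
- lamp_switch_tip (a point): Tip of that toggle lever.
Things that resemble listed ones, but are neither listed nor needed, are in the scene too. Of the things shaped like the cap, the orange one is meant.

How it is judged:
By the outcome, as a careful person would: the job done as asked, in the order asked, and still so for the second after the job is handed in, with the robot touching nothing.
It also fails if it takes over 56 s, if anything falls off the work surface, if the arm or the gripper's body presses on something with over 40 N, if the wrist force passes 120 N, or if a joint passes its speed limit or range.

## Working session

There is one attempt and no reset: what is moved stays moved. The work goes in short steps, Python scripts to look and compute and a tool call to move; the robot and the scene stay as the last step left them, time stands still between calls to the robot, and variables do not carry over. Pictures are saved under pics/ and viewed, and the job is handed in when it is done.

Besides the shell and the picture viewer there is one more tool, called after "Request:" as name(argument=value, ...) on one line, values as JSON. move_arm: Moves the arm, as the interface text tells. Shift numbers are shares of 10 cm and turn numbers shares of 180 degrees, none past 1 either way. Its arguments: {"type":"object","properties":{"series":{"type":"array","items":{"type":"array","items":{"type":"number"}}},"squeeze":{"type":"number"}},"required":["series"]}

```bash
ls; mkdir -p pics
cat > h.py <<'E'
from plant import *
import numpy as np, cv2
def snap(n,f):
    c=read_camera(n); cv2.imwrite('pics/'+f+'.png',c['frame'][:,:,::-1]); np.savez('pics/'+f+'.npz',**{k:np.array(v) for k,v in c.items()}); return c
def load(f): return dict(np.load('pics/'+f+'.npz'))
def ray(c,uv):
    K=np.array(c['K']);k1=float(c['k1']);R=cv2.Rodrigues(np.array(c['rvec'],float))[0];t=np.array(c['tvec'],float).ravel()
    p=cv2.undistortPoints(np.array([[uv]],float),K,np.array([k1,0,0,0.]))[0,0]
    d=R.T@np.array([p[0],p[1],1]); return -R.T@t,d/np.linalg.norm(d)
def onz(c,uv,z):
    o,d=ray(c,uv); return o+d*(z-o[2])/d[2]
def proj(c,P):
    return cv2.projectPoints(np.array([P],float).reshape(-1,1,3),np.array(c['rvec'],float),np.array(c['tvec'],float),np.array(c['K']),np.array([float(c['k1']),0,0,0,]))[0][:,0]
def tri(a,ua,b,ub):
    o1,d1=ray(a,ua);o2,d2=ray(b,ub)
    s=np.linalg.lstsq(np.stack([d1,-d2],1),o2-o1,rcond=None)[0]
    p,q=o1+s[0]*d1,o2+s[1]*d2
    return (p+q)/2,np.linalg.norm(p-q)
E
python3 - <<'E'
from h import *
for n in ['scene','side','wrist']:
    c=snap(n,n+'0'); print(n,c['K'],c['k1'],ray(c,(320,240)))
s=read_state();print(s)
E
```

```text
pics
scene [[525.55695609   0.         320.14065099]
 [  0.         525.55695609 233.16341018]
 [  0.           0.           1.        ]] -0.0785069114920776 (array([1.31196006, 1.04325885, 0.91417101]), array([-0.48654275, -0.67631956, -0.55305335]))
side [[433.29965794   0.         329.33172533]
 [  0.         433.29965794 243.56635173]
 [  0.           0.           1.        ]] 0.02916845748607754 (array([0.34988601, 1.0787887 , 0.77645363]), array([ 0.20990238, -0.8390814 , -0.50187986]))
wrist [[356.9929508    0.         319.21238336]
 [  0.         356.9929508  241.23194566]
 [  0.           0.           1.        ]] -0.07070683953749618 (array([0.59982933, 0.06850036, 0.38512552]), array([ 0.00164203, -0.24570801, -0.9693425 ]))
{'t': 0.15, 'q': array([-8.54158333e-02,  1.30974208e-01,  1.48900877e+00, -3.19682425e-06,
        1.52304543e+00, -8.53512939e-02]), 'dq': array([ 5.87628713e-04, -3.27211075e-04, -3.83710946e-03, -1.14950494e-05,
        1.86648874e-04,  7.21398072e-04]), 'joint_torque': array([ 8.59073725e-05, -5.60473788e+01, -4.92333663e+01,  7.68201635e-02,
        3.05504061e-02, -1.41810942e-04]), 'tool_pos': array([5.99554631e-01, 4.97670117e-05, 2.17847678e-01]), 'orientation': array([-2.22073769e+00, -2.22059471e+00,  1.45624683e-03]), 'force': array([ 0.0918516 , -0.29258374,  0.35890287]), 'wrist_torque': array([-0.00197153, -0.01925926,  0.0087963 ]), 'opening': 0.09306091011681848}
```

View pics/scene0.png

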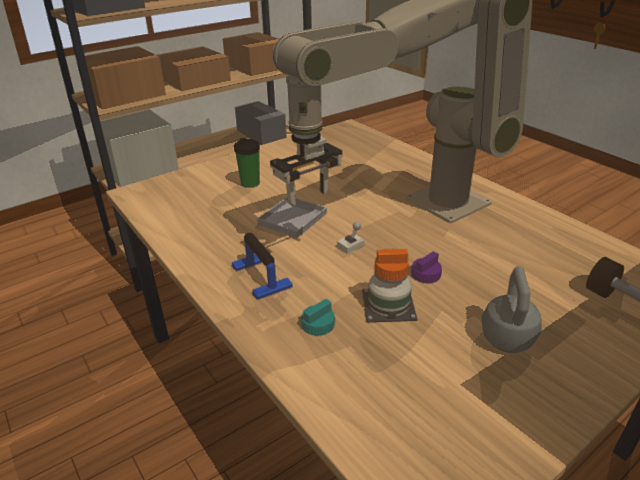

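View pics/side0.png

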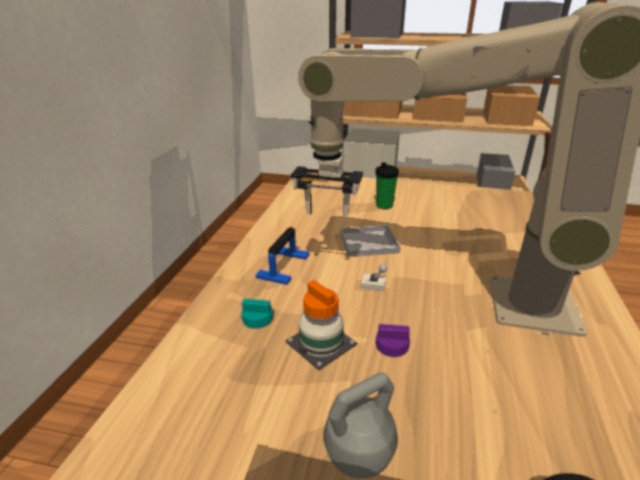

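View pics/wrist0.png

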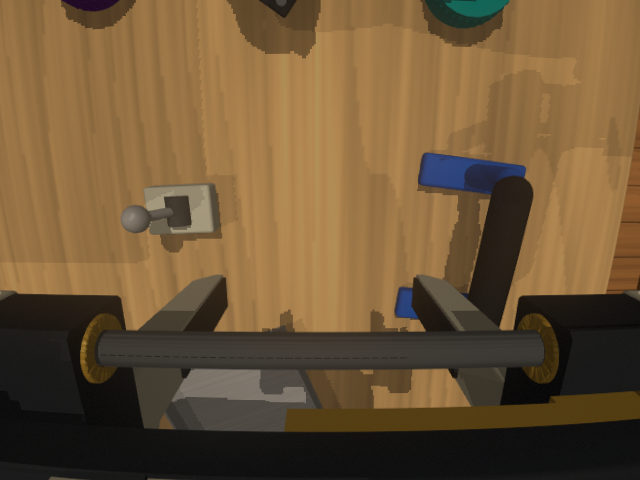

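Run:
```python
from h import *
a=load('scene0')['frame'][:,:,::-1];b=load('side0')['frame'][:,:,::-1]
A=cv2.resize(a[235:335,340:440],None,fx=6,fy=6,interpolation=2)
cv2.imwrite('pics/c1.png',A)
cv2.imwrite('pics/c2.png',cv2.resize(b[275:375,275:375],None,fx=6,fy=6,interpolation=2))
cv2.imwrite('pics/c3.png',np.vstack([cv2.resize(a[190:245,245:340],None,fx=6,fy=5,interpolation=2)[:300],cv2.resize(b[215:265,330:425],None,fx=6,fy=6,interpolation=2)]))
for n in ['scene0','side0']:
    c=load(n);f=c['frame'].astype(int)
    m=((f[:,:,0]>180)&(f[:,:,1]<120)&(f[:,:,2]<60)).astype(np.uint8)
    nn,l,st,ce=cv2.connectedComponentsWithStats(m)
    print(n,[(list(s),list(k)) for s,k in zip(st,ce) if 30<s[4]<9000])
```

```text
scene0 [([np.int32(378), np.int32(249), np.int32(30), np.int32(6), np.int32(131)], [np.float64(392.0763358778626), np.float64(251.6030534351145)]), ([np.int32(378), np.int32(263), np.int32(30), np.int32(7), np.int32(140)], [np.float64(392.79285714285714), np.float64(266.0571428571429)])]
side0 [([np.int32(303), np.int32(280), np.int32(36), np.int32(34), np.int32(523)], [np.float64(318.2695984703633), np.float64(297.697896749522)])]
```

View pics/c1.png

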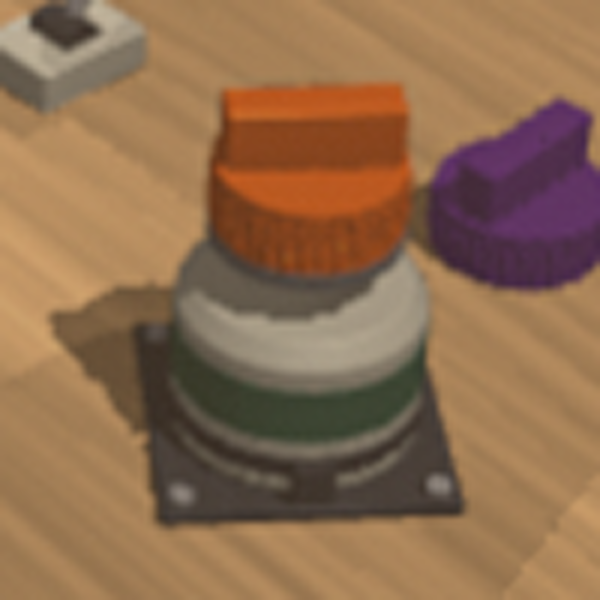

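View pics/c2.png

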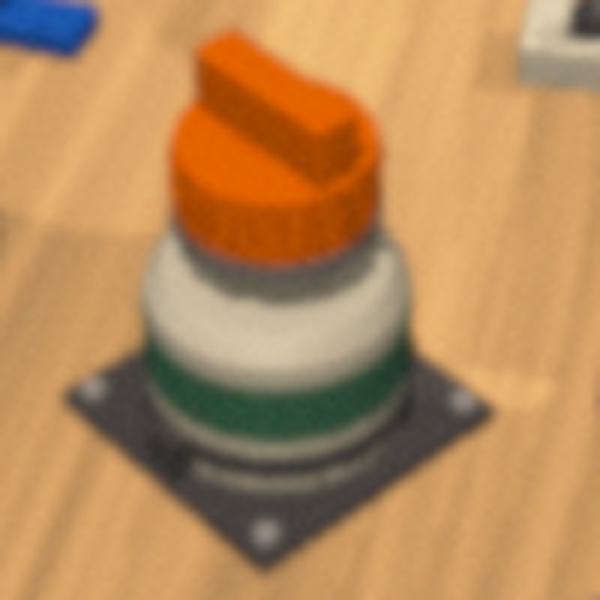

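View pics/c3.png

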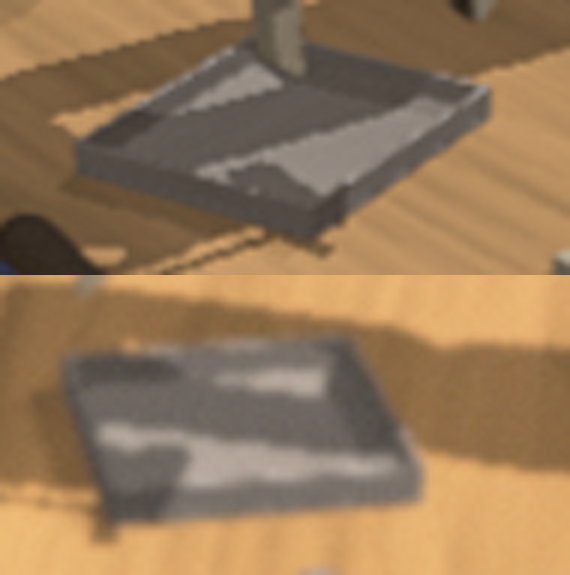

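Run:
```python
from h import *
a=load('scene0');b=load('side0')
S=lambda x,y:(340+(x-.0)/6-.4,235+y/6-.4)
D=lambda x,y:(275+x/6-.4,275+y/6-.4)
print('bar c',tri(a,S(316,98),b,D(277,86)))
print('ends',tri(a,S(224,100),b,D(215,41)),tri(a,S(406,97),b,D(339,130)))
print('bracket sc',[onz(a,S(*p),0.006) for p in [(160,520),(462,510),(140,325)]])
print('bracket side',[onz(b,D(*p),0.006) for p in [(65,398),(265,570),(493,410)]])
E1=lambda x,y:(245+x/6-.4,190+y/5-.4)
E2=lambda x,y:(330+x/6-.4,215+(y-275)/6-.4)
q1=[(250,40),(490,90),(308,215),(78,145)];q2=[(415,470),(350,340),(65,355),(108,500)]
for p in q1: print('t sc',onz(a,E1(*p),.025))
for p in q2: print('t si',onz(b,E2(*p),.025))
for z in (0,.025):
  g=[onz(a,E1(*p),z)[:2] for p in q1];h=[onz(b,E2(*p),z)[:2] for p in q2];print(z,np.mean(g,0),np.mean(h,0))
```

```text
bar c (array([0.54744779, 0.28532708, 0.17102831]), np.float64(0.0019943948888967345))
ends (array([0.57836957, 0.26310376, 0.17156809]), np.float64(0.001202893834111716)) (array([0.51785144, 0.30758287, 0.17118191]), np.float64(0.0017337913367046851))
bracket sc [array([0.64157269, 0.30387934, 0.006     ]), array([0.5368239 , 0.37759979, 0.006     ]), array([0.56372237, 0.19908875, 0.006     ])]
bracket side [array([0.63642485, 0.30385006, 0.006     ]), array([0.53141585, 0.3775995 , 0.006     ]), array([0.45939662, 0.27097266, 0.006     ])]
t sc [ 0.46348129 -0.33246087  0.025     ]
t sc [ 0.39568483 -0.19002782  0.025     ]
t sc [ 0.56422322 -0.12425315  0.025     ]
t sc [ 0.61561277 -0.27223452  0.025     ]
t si [ 0.39486741 -0.19041736  0.025     ]
t si [ 0.44667982 -0.33645504  0.025     ]
t si [ 0.61263464 -0.27881998  0.025     ]
t si [ 0.55656671 -0.12063904  0.025     ]
0 [ 0.48719554 -0.26553594] [ 0.50777066 -0.27517741]
0.025 [ 0.50975053 -0.22974409] [ 0.50268714 -0.23158286]
```

Request:
move_arm(series=[[0.5,0,-0.8,0,0,0,1],[1,0,-0.8,0,0,0,1],[1,0,-0.8,0,0,0,1]])

```text
t: 0.45
tool_pos: [0.6004, 0.102, 0.3011]
orientation: [2.221, 2.221, 0.004]
force: [0.7, -1.1, -0.8]
opening: 0.0931
```

Request:
move_arm(series=[[0.5,0,0,0,0,-0.05,1],[1,0,0,0,0,-0.1,1],[1,0,0,0,0,-0.15,1],[1,0,0,0,0,-0.2,1],[1,0,0,0,0,-0.25,1],[1,0,0,0,0,-0.303,1],[1,0,0,0,0,-0.303,1],[1,0,0,0,0,-0.303,1]])

```text
t: 1.25
tool_pos: [0.5998, 0.2, 0.2982]
orientation: [-0.955, -2.992, 0.001]
force: [0.7, -0.3, 0.1]
opening: 0.093
```

Run:
```python
from h import *
c=snap('wrist','w1'); s=read_state(); print(s['tool_pos'],ray(c,(320,240)))
```

```text
[0.59984638 0.20001002 0.29820516] (array([0.54403268, 0.23962362, 0.46561594]), array([ 0.20173051, -0.14095707, -0.96924502]))
```

Request:
move_arm(series=[[0.32,0.4,0,0,0,0,1],[0.32,0.4,0,0,0,0,1],[0.32,0.4,0,0,0,0,1],[0.32,0.4,0,0,0,0,1]])

```text
t: 1.7
tool_pos: [0.5971, 0.2507, 0.2984]
orientation: [-0.958, -2.992, 0.001]
force: [-0.2, -0.1, -1.0]
opening: 0.0931
```

Run:
```python
from h import *
c=snap('wrist','w2'); s=read_state(); print(s['tool_pos'],ray(c,(320,240)))
```

```text
[0.59725898 0.25039172 0.29856186] (array([0.5413261 , 0.29044932, 0.46585866]), array([ 0.20203023, -0.14159137, -0.96909013]))
```

View pics/w1.png

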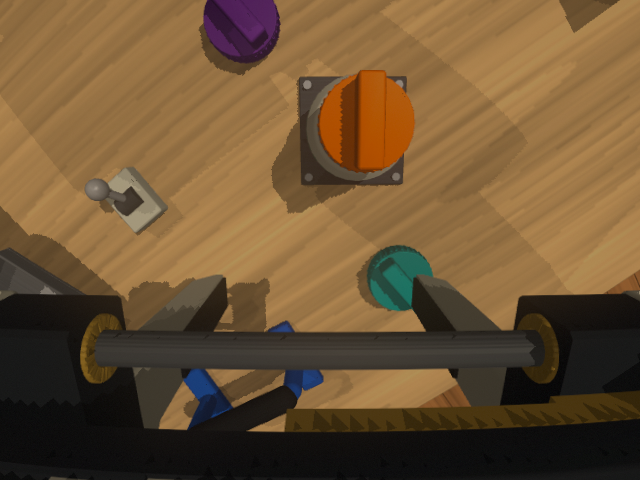

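View pics/w2.png

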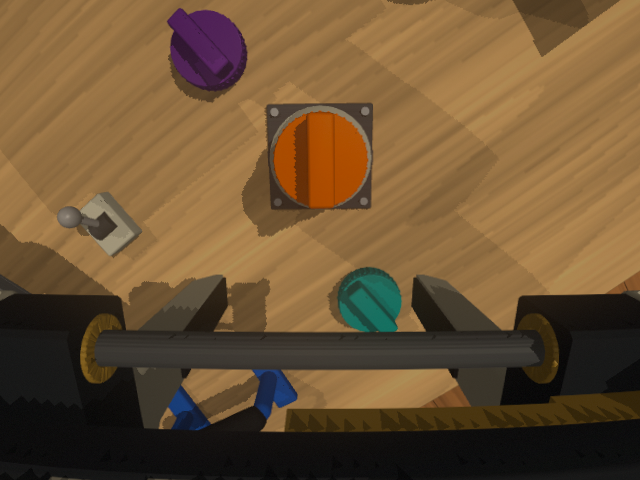

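Run:
```python
from h import *
a=load('w1')['frame'][:,:,::-1];b=load('w2')['frame'][:,:,::-1]
cv2.imwrite('pics/c4.png',np.hstack([cv2.resize(a[60:195,295:415],None,fx=4,fy=4,interpolation=2)[:, :],cv2.resize(b[90:225,260:380],None,fx=4,fy=4,interpolation=2)])[:,:800] if 0 else np.hstack([cv2.resize(a[60:195,298:418],None,fx=3.333,fy=4,interpolation=2),cv2.resize(b[90:225,260:380],None,fx=3.333,fy=4,interpolation=2)]))
```

```text
(no output)
```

View pics/c4.png

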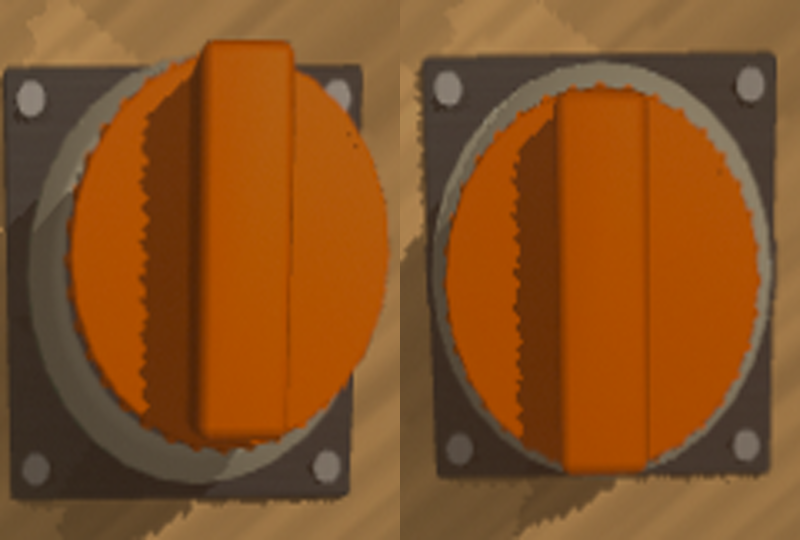

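Run:
```python
from h import *
a=load('w1');b=load('w2')
A=lambda x,y:(298+x/3.333-.4,60+y/4-.4)
B=lambda x,y:(260+(x-400)/3.333-.4,90+y/4-.4)
pa=[(207,42),(293,42),(200,437),(287,435)];pb=[(558,92),(645,92),(565,470),(647,470)]
P=[]
for x,y in zip(pa,pb):
    p,e=tri(a,A(*x),b,B(*y));P.append(p);print(p,e)
P=np.array(P);print('mean',P.mean(0))
for z in (.171,.175):
  for f,q,c in((A,pa,a),(B,pb,b)):
    Q=np.array([onz(c,f(*x),z) for x in q]);d=Q[:2].mean(0)-Q[2:].mean(0)
    print(z,Q.mean(0),np.degrees(np.arctan2(d[1],d[0])),np.linalg.norm(d),np.linalg.norm(Q[0]-Q[1]))
# bracket
for f,q,c in((A,[(5,65),(361,65),(12,500),(350,497)],a),(B,[(423,55),(776,53),(438,475),(770,475)],b)):
    Q=np.array([onz(c,f(*x),.006) for x in q]);d=Q[:2].mean(0)-Q[2:].mean(0)
    print('br',Q.mean(0),np.degrees(np.arctan2(d[1],d[0])),np.linalg.norm(d))
# orange circle top face z=.146 from hue mask
for n,c in(('w1',a),('w2',b)):
    h=cv2.cvtColor(c['frame'],cv2.COLOR_RGB2HSV);m=((h[:,:,0]<14)&(h[:,:,1]>230)&(h[:,:,2]>60)).astype(np.uint8)
    nn,l,st,ce=cv2.connectedComponentsWithStats(m);i=1+np.argmax(st[1:,4]);print(st[i],ce[i])
    (u,v),r=cv2.minEnclosingCircle(np.argwhere(l==i)[:,::-1].astype(np.float32)); 
    s=st[i]
    print(onz(c,(s[0]+s[2]/2-.5,s[1]+s[3]/2-.5),.146))
```

```text
[0.51324236 0.29898097 0.17581715] 0.00039915161383366417
[0.52460771 0.31558097 0.17399827] 0.00013815705984192533
[0.57454883 0.25629411 0.17014527] 8.077740675207384e-05
[0.58570849 0.27334439 0.17548559] 3.94473872130389e-06
mean [0.54952685 0.28605011 0.17386157]
0.171 [0.54951086 0.28661023 0.171     ] 145.0784438644525 0.07530973788215371 0.019963710998059284
0.171 [0.54949186 0.28610788 0.171     ] 145.37798012745913 0.07522701737028953 0.020548928675364526
0.175 [0.54943648 0.2859723  0.175     ] 145.07844386445234 0.07428725771812335 0.01969266373285849
0.175 [0.54938108 0.28616677 0.175     ] 145.37798012745918 0.07420650107935153 0.020270165576579065
br [0.54956511 0.28609547 0.006     ] 145.322322415537 0.1307223503484112
br [0.54961636 0.28591775 0.006     ] 145.27869475224819 0.13032814978207855
[ 319   70   81  103 2866] [352.11898116 134.69085834]
[0.54407159 0.28141064 0.146     ]
[ 274  111   94   97 5275] [315.95127962 165.8371564 ]
[0.54859811 0.28659747 0.146     ]
```

Request:
move_arm(series=[[0.3,0,0.3,0,0,-0.004,1],[0.6,0.01,0.7,0,0,-0.004,1],[0.6,0.01,1,0,0,-0.004,1],[0.6,0.01,1,0,0,-0.004,0.2],[0.6,0.01,1,0,0,-0.004,0],[0.6,0.01,1,0,0,-0.004,0]])

```text
t: 2.35
tool_pos: [0.5507, 0.2865, 0.2015]
orientation: [0.939, 2.995, 0.004]
force: [0.1, -0.7, -0.3]
opening: 0.0735
```

Run:
```python
from h import *
c=snap('side','s2');c=snap('scene','s3'); s=read_state(); print(s['tool_pos'],s['orientation'],s['opening'])
a=load('s3')['frame'][:,:,::-1];b=load('s2')['frame'][:,:,::-1]
cv2.imwrite('pics/c5.png',np.hstack([cv2.resize(a[205:305,340:440],(400,400)),cv2.resize(b[230:330,270:370],(400,400))]))
```

```text
[0.55067207 0.28674473 0.20143094] [0.93866995 2.99472854 0.00412258] 0.06543206427279301
```

View pics/c5.png

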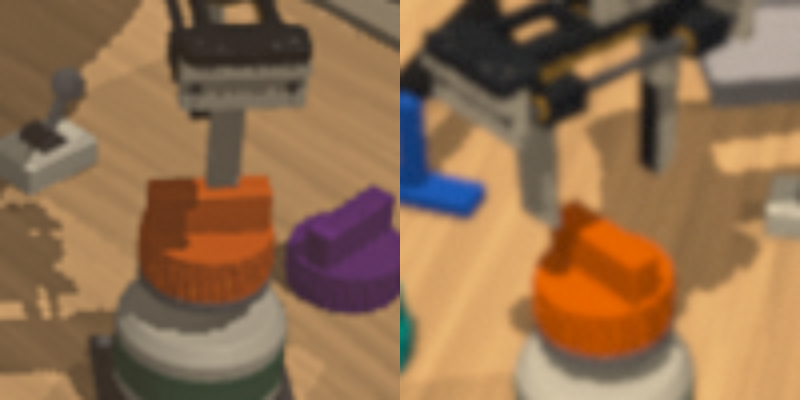

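Request:
move_arm(series=[[0.01,-0.005,0.25,0,0,0,0],[0.01,-0.005,0.45,0,0,0,0],[0.01,-0.005,0.52,0,0,0,0],[0.01,-0.005,0.52,0,0,0,0],[0.01,-0.005,0.52,0,0,0,0]])

```text
t: 2.95
tool_pos: [0.5487, 0.2872, 0.1483]
orientation: [0.938, 2.997, 0.002]
force: [-0.1, -1.0, 0.1]
opening: 0.047
```

Request:
move_arm(series=[[0,0,0,0,0,0,-1],[0,0,0,0,0,0,-1],[0,0,0,0,0,0,-1],[0,0,0,0,0,0,-1],[0,0,0,0,0,0,-1],[0,0,0,0,0,0,-1]], squeeze=50)

```text
t: 3.55
tool_pos: [0.5479, 0.2869, 0.147]
orientation: [0.938, 2.998, 0.0]
force: [-1.3, -0.3, 2.3]
opening: 0.0218
```

Request:
move_arm(series=[[0,0,0.02,0,0,0,-1],[0,0,0.04,0,0,0,-1],[0,0,0.06,0,0,0,-1],[0,0,0.06,0,0,0,-1],[0,0,0.06,0,0,0,-1],[0,0,0.06,0,0,0,-1]], squeeze=60)

```text
t: 4.15
tool_pos: [0.548, 0.287, 0.1421]
orientation: [0.938, 2.998, 0.001]
force: [-4.6, -2.4, 11.2]
opening: 0.0216
```

Request:
move_arm(series=[[0,0,0.01,0,0,0,-1],[0,0,0.02,0,0,0,-1],[0,0,0.025,0,0,0,-1],[0,0,0.025,0,0,0,-1],[0,0,0.025,0,0,0,-1]])

```text
t: 4.65
tool_pos: [0.548, 0.287, 0.14]
orientation: [0.938, 2.998, 0.001]
force: [-6.2, -2.8, 13.0]
opening: 0.0216
```

Request:
move_arm(series=[[0.004,-0.008,0.005,0,0,0,-1],[0.004,-0.008,0.005,0,0,-0.02,-1],[0.004,-0.008,0.005,0,0,-0.04,-1],[0.004,-0.008,0.005,0,0,-0.06,-1],[0.004,-0.008,0.005,0,0,-0.08,-1],[0.004,-0.008,0.005,0,0,-0.1,-1],[0.004,-0.008,0.005,0,0,-0.12,-1],[0.004,-0.008,0.005,0,0,-0.12,-1]])

```text
t: 5.45
tool_pos: [0.5488, 0.2873, 0.1405]
orientation: [0.356, 3.117, 0.004]
force: [-0.1, -0.3, 12.0]
opening: 0.0218
```

Request:
move_arm(series=[[0,0,0.012,0,0,0,-1],[0,0,0.012,0,0,-0.03,-1],[0,0,0.012,0,0,-0.07,-1],[0,0,0.012,0,0,-0.11,-1],[0,0,0.012,0,0,-0.15,-1],[0,0,0.012,0,0,-0.19,-1],[0,0,0.012,0,0,-0.19,-1],[0,0,0.012,0,0,-0.19,-1]])

```text
t: 6.25
tool_pos: [0.5488, 0.2874, 0.1395]
orientation: [-0.574, 3.084, 0.002]
force: [-1.0, -0.7, 13.5]
opening: 0.0216
```

Run:
```python
from h import *
c=snap('side','s4');c=snap('scene','s5'); s=read_state(); print(s)
a=load('s5')['frame'][:,:,::-1];b=load('s4')['frame'][:,:,::-1]
cv2.imwrite('pics/c6.png',np.hstack([cv2.resize(a[225:325,340:440],(400,400)),cv2.resize(b[250:350,270:370],(400,400))]))
```

```text
{'t': 6.35, 'q': array([ 3.99623619e-01,  2.24970585e-01,  1.52817809e+00,  1.29517350e-04,
        1.38316688e+00, -1.53900637e+00]), 'dq': array([ 5.09301447e-05, -3.26491485e-04, -9.32195875e-05,  1.38420804e-04,
        7.69598584e-04,  8.42938386e-04]), 'joint_torque': array([-2.19283579e-01, -5.10862505e+01, -4.09205031e+01, -4.13665222e-02,
       -4.18457184e-01,  1.00508016e-01]), 'tool_pos': array([0.54879927, 0.28741653, 0.13951307]), 'orientation': array([-5.73565357e-01,  3.08357459e+00,  1.96634056e-03]), 'force': array([-1.0056968 ,  0.03209087, 13.70354137]), 'wrist_torque': array([0.0180862 , 0.29134668, 0.09313193]), 'opening': 0.021330055014209526}
```

View pics/c6.png

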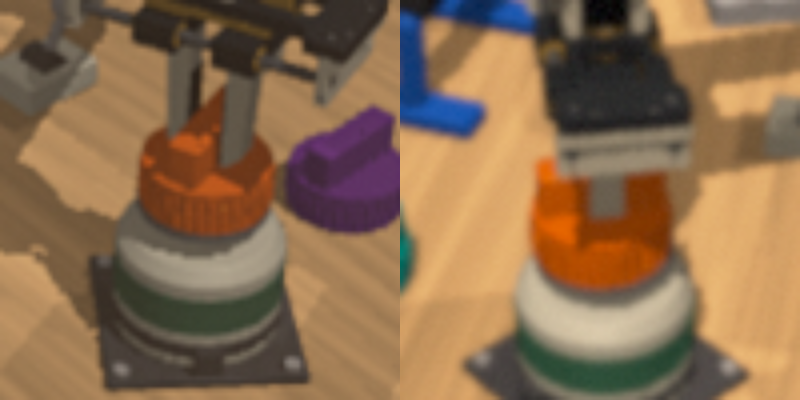

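Request:
move_arm(series=[[0,0,0,0,0,-0.03,-1],[0,0,0,0,0,-0.075,-1],[0,0,0,0,0,-0.075,-1],[0,0,-0.04,0,0,-0.075,-1],[0,0,-0.08,0,0,-0.075,-1],[0,0,-0.12,0,0,-0.075,-1],[0,0,-0.12,0,0,-0.075,-1]])

```text
t: 7.05
tool_pos: [0.5476, 0.2868, 0.1493]
orientation: [-0.933, 2.998, 0.0]
force: [1.3, 1.1, 1.7]
opening: 0.0221
```

Request:
move_arm(series=[[0,0,-0.06,0,0,0,-1],[0,0,-0.12,0,0,0,-1],[0,0,-0.2,0,0,0,-1],[0,0,-0.3,0,0,0,-1],[0,0,-0.5,0,0,0,-1],[0,0,-0.8,0,0,0,-1],[0,0,-0.8,0,0,0,-1],[0,0,-0.8,0,0,0,-1]])

```text
t: 7.85
tool_pos: [0.5475, 0.2869, 0.2299]
orientation: [-0.933, 2.997, 0.001]
force: [0.5, -0.5, -2.3]
opening: 0.0216
```

Run:
```python
from h import *
c=snap('side','s6');c=snap('scene','s7'); s=read_state(); print(s['q'],s['tool_pos'],s['orientation'],s['force'],s['opening'])
a=load('s7')['frame'][:,:,::-1];b=load('s6')['frame'][:,:,::-1]
cv2.imwrite('pics/c7.png',np.hstack([cv2.resize(a[185:325,320:460],(400,400)),cv2.resize(b[210:350,250:390],(400,400))]))
```

```text
[ 3.99595117e-01  1.73872517e-01  1.42431406e+00  3.71068702e-05
  1.54494647e+00 -1.77450842e+00] [0.54641983 0.28635562 0.22744547] [ 9.32907755e-01 -2.99827198e+00  1.78529892e-04] [-0.10024266 -0.08848449 -1.21432108] 0.021723050774056334
```

View pics/c7.png

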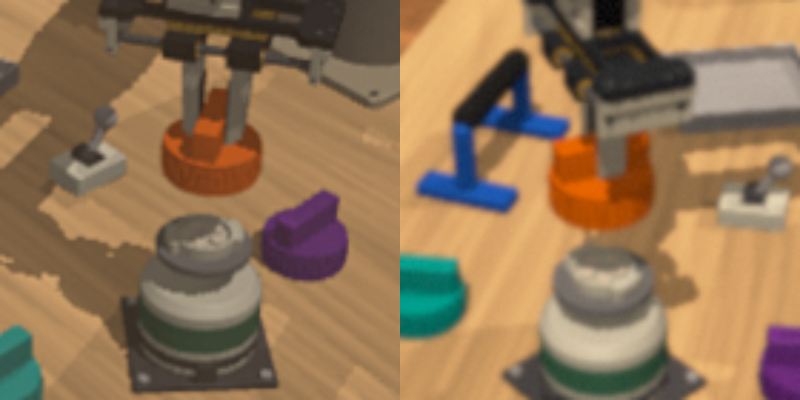

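Run:
```python
from h import *
for n in ['scene0','side0']:
    c=load(n);h=cv2.cvtColor(c['frame'],cv2.COLOR_RGB2HSV)
    for nm,lo,hi in [('green',(45,120,20),(70,255,255)),('blue',(108,150,40),(125,255,255))]:
        m=cv2.inRange(h,lo,hi);nn,l,st,ce=cv2.connectedComponentsWithStats(m)
        print(n,nm,[(s.tolist(),k.round().tolist(), onz(c,(k[0],s[1]+s[3]),0).round(3)) for s,k in zip(st,ce) if 60<s[4]<5000])
```

```text
scene0 green [([238, 152, 21, 35, 549], [249.0, 170.0], array([ 0.503, -0.526,  0.   ]))]
scene0 blue [([253, 279, 38, 19, 195], [271.0, 287.0], array([0.781, 0.071, 0.   ]))]
side0 green [([377, 176, 19, 33, 523], [385.0, 191.0], array([ 0.476, -0.522,  0.   ]))]
side0 blue [([278, 236, 30, 22, 205], [293.0, 251.0], array([ 0.734, -0.083,  0.   ])), ([257, 253, 33, 30, 307], [273.0, 272.0], array([0.753, 0.066, 0.   ]))]
```

Run:
```python
from h import *
a=load('scene0');b=load('side0')
E1=lambda x,y:(245+x/6-.4,190+y/5-.4)
E2=lambda x,y:(330+x/6-.4,215+(y-275)/6-.4)
q1=[(490,90),(250,40),(78,145),(308,215)];q2=[(415,470),(350,340),(65,355),(108,500)]
P=[tri(a,E1(*x),b,E2(*y)) for x,y in zip(q1,q2)]
for p in P: print(p)
print(np.mean([p[0] for p in P],0))
c=np.array([.506,-.231]);s=read_state();th=np.arctan2(s['orientation'][1],s['orientation'][0]);X=np.array([np.cos(2*th),np.sin(2*th)]);Y=np.array([np.cos(2*th-np.pi/2),np.sin(2*th-np.pi/2)])
d=c-s['tool_pos'][:2];print(d@X,d@Y,np.degrees(2*th))
```

```text
(array([ 0.39491684, -0.19111139,  0.02440906]), np.float64(0.0003129537154551835))
(array([ 0.44849174, -0.3572738 ,  0.01151332]), np.float64(0.0043438593152730215))
(array([ 0.61288806, -0.27780551,  0.02345505]), np.float64(0.003726221860860319))
(array([ 0.55857785, -0.13291908,  0.01783662]), np.float64(0.0009074125083214613))
[ 0.50371862 -0.23977744  0.01930351]
0.326815377792065 -0.403090941838531 -145.4330995372818
```

Request:
move_arm(series=[[0.15,-0.35,0,0,0,0,-1],[0.35,-0.7,0,0,0,0,-1],[0.5,-1,0,0,0,0,-1],[0.5,-1,0,0,0,0,-1]])

```text
t: 8.35
tool_pos: [0.5623, 0.1719, 0.2268]
orientation: [0.927, -2.999, 0.002]
force: [0.4, -0.1, -2.1]
opening: 0.0216
```

Request:
move_arm(series=[[0.25,-0.4,0,0,0,0,-1],[0.5,-0.8,0,0,0,0,-1],[0.6,-1,0,0,0,0,-1],[0.6,-1,0,0,0,0,-1]])

```text
t: 8.75
tool_pos: [0.5695, 0.057, 0.2272]
orientation: [0.928, -2.999, -0.0]
force: [0.1, 0.2, -0.4]
opening: 0.0213
```

Request:
move_arm(series=[[0.25,-0.4,0,0,0,0,-1],[0.5,-0.8,0,0,0,0,-1],[0.6,-1,0,0,0,0,-1],[0.6,-1,0,0,0,0,-1]])

```text
t: 9.15
tool_pos: [0.5769, -0.0584, 0.2273]
orientation: [0.929, -3.0, -0.001]
force: [-0.4, 0.9, -0.9]
opening: 0.0213
```

Request:
move_arm(series=[[0.25,-0.4,0,0,0,0,-1],[0.5,-0.8,0,0,0,0,-1],[0.5,-1,0,0,0,0,-1],[0.5,-1,0,0,0,0,-1],[0.5,-1,0,0,0,0,-1],[0.5,-1,0,0,0,0,-1]])

```text
t: 9.75
tool_pos: [0.5927, -0.1655, 0.228]
orientation: [0.936, -2.999, -0.002]
force: [0.8, 1.3, -1.3]
opening: 0.0216
```

Run:
```python
from h import *
c=snap('wrist','w3'); s=read_state(); print(s['tool_pos'],s['orientation'],s['force'],s['q'],s['opening'])
```

```text
[ 0.59271306 -0.16567475  0.22820605] [ 9.36038015e-01 -2.99865156e+00 -1.20708796e-03] [ 0.37539537  0.6902764  -0.39542847] [-3.56135360e-01  1.68689985e-01  1.42870813e+00  4.59357275e-04
  1.54485684e+00 -2.53208113e+00] 0.02140559385950547
```

View pics/w3.png

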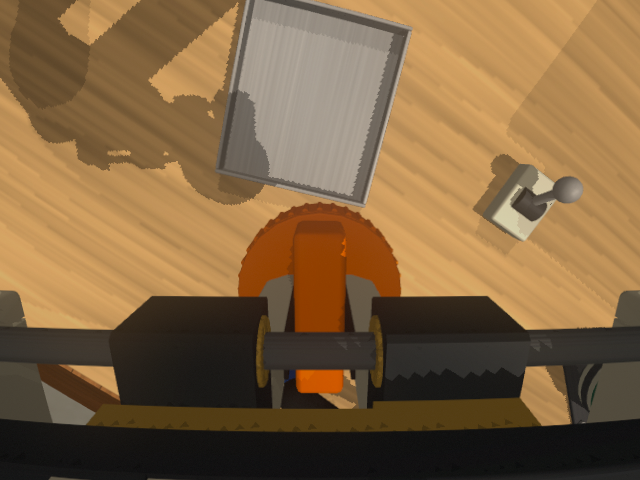

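Run:
```python
from h import *
c=load('w3')
for z in (.02,.025):
    Q=[onz(c,p,z) for p in [(411,27),(218,170),(365,206),(248,0)]]
    print(np.round(Q,4),(Q[0]+Q[1])/2,np.linalg.norm(Q[0]-Q[2]),np.linalg.norm(Q[1]-Q[2]))
    C=(Q[0]+Q[1])/2
d=C[:2]-np.array([.5927,-.1657]);print(d@[np.cos(np.radians(214.6)),np.sin(np.radians(214.6))],d@[np.cos(np.radians(124.6)),np.sin(np.radians(124.6))])
```

```text
[[ 0.3893 -0.1985  0.02  ]
 [ 0.6128 -0.2801  0.02  ]
 [ 0.5565 -0.1318  0.02  ]
 [ 0.4588 -0.3412  0.02  ]] [ 0.5010735  -0.23929953  0.02      ] 0.18000007609990643 0.1585947017802674
[[ 0.3913 -0.1986  0.025 ]
 [ 0.6118 -0.2791  0.025 ]
 [ 0.5562 -0.1328  0.025 ]
 [ 0.4598 -0.3394  0.025 ]] [ 0.50154387 -0.23884274  0.025     ] 0.17760271360261698 0.1564824305048609
0.11656757143222735 -0.008444009348975509
```

Request:
move_arm(series=[[0.3,-0.05,0,0,0,0.035,-1],[0.7,-0.1,0,0,0,0.07,-1],[1,-0.1,0,0,0,0.11,-1],[1,-0.1,0,0,0,0.14,-1],[1,-0.1,0,0,0,0.14,-1],[1,-0.1,0,0,0,0.14,-1]])

```text
t: 10.4
tool_pos: [0.5164, -0.2317, 0.2287]
orientation: [-0.262, 3.13, 0.0]
force: [0.3, -0.8, -0.0]
opening: 0.0219
```

Request:
move_arm(series=[[0.14,-0.06,0.2,0,0,0,-1],[0.14,-0.06,0.5,0,0,0,-1],[0.14,-0.06,0.8,0,0,0,-1],[0.14,-0.06,1,0,0,0,-1],[0.14,-0.06,1,0,0,0,-1],[0.14,-0.06,1,0,0,0,-1]])

```text
t: 11.0
tool_pos: [0.5036, -0.2402, 0.1287]
orientation: [0.26, -3.13, -0.001]
force: [-0.2, -1.1, -0.3]
opening: 0.0213
```

Run:
```python
from h import *
c=snap('side','s8');c=snap('scene','s9'); s=read_state(); print(s['q'],s['tool_pos'],s['orientation'],s['force'],s['opening'])
a=load('s9')['frame'][:,:,::-1];b=load('s8')['frame'][:,:,::-1]
cv2.imwrite('pics/c8.png',np.hstack([cv2.resize(a[130:250,230:350],(400,400)),cv2.resize(b[150:270,310:430],(400,400))]))
```

```text
[-5.37468677e-01  7.66809692e-02  1.70935325e+00  3.29161965e-05
  1.35294981e+00 -2.27320627e+00] [ 0.50445732 -0.24103571  0.13028597] [-2.58607957e-01  3.12878054e+00 -2.33795896e-03] [ 0.19001744 -0.20969835 -1.09427708] 0.021252106567378228
```

View pics/c8.png

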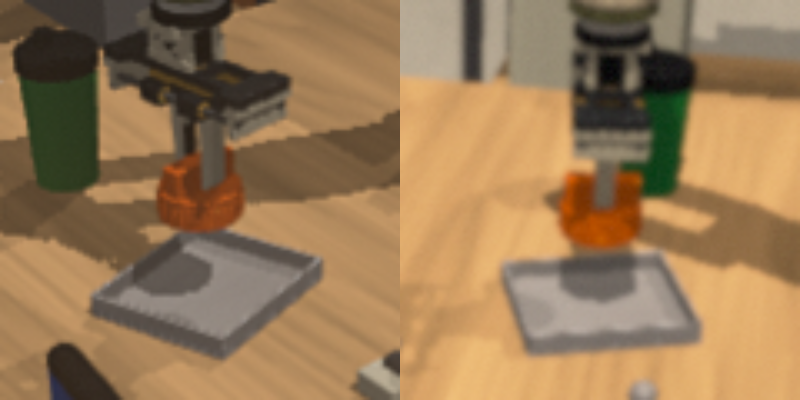

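Request:
move_arm(series=[[0,0,0.2,0,0,0,-1],[0,0,0.45,0,0,0,-1],[0,0,0.65,0,0,0,-1],[0,0,0.8,0,0,0,-1],[0,0,0.84,0,0,0,-1],[0,0,0.84,0,0,0,-1],[0,0,0.84,0,0,0,-1]])

```text
t: 11.8
tool_pos: [0.5041, -0.2414, 0.0458]
orientation: [-0.256, 3.129, -0.002]
force: [-0.6, -0.8, -0.1]
opening: 0.0219
```

Request:
move_arm(series=[[0,0,0.02,0,0,0,-1],[0,0,0.04,0,0,0,-1],[0,0,0.06,0,0,0,-1],[0,0,0.07,0,0,0,-1],[0,0,0.07,0,0,0,-1],[0,0,0.07,0,0,0,-1]])

```text
t: 12.4
tool_pos: [0.5031, -0.2408, 0.0374]
orientation: [0.256, -3.131, -0.0]
force: [0.2, 0.2, -1.1]
opening: 0.0219
```

Request:
move_arm(series=[[0,0,0.01,0,0,0,-1],[0,0,0.02,0,0,0,-1],[0,0,0.02,0,0,0,-1],[0,0,0.02,0,0,0,-1]])

```text
t: 12.8
tool_pos: [0.5033, -0.241, 0.036]
orientation: [-0.256, 3.131, -0.0]
force: [-2.5, 1.4, 5.0]
opening: 0.0217
```

Request:
move_arm(series=[[0,0,-0.005,0,0,0,-1],[0,0,-0.005,0,0,0,-0.2],[0,0,-0.005,0,0,0,0],[0,0,-0.005,0,0,0,0],[0,0,-0.005,0,0,0,0],[0,0,-0.005,0,0,0,0]], squeeze=20)

```text
t: 13.4
tool_pos: [0.5032, -0.2408, 0.0359]
orientation: [0.256, -3.131, -0.0]
force: [-0.5, -0.3, 0.6]
opening: 0.0462
```

Request:
move_arm(series=[[0,0,-0.05,0,0,0,0],[0,0,-0.2,0,0,0,0],[0,0,-0.5,0,0,0,0],[0,0,-1,0,0,0,0],[0,0,-1,0,0,0,0],[0,0,-1,0,0,0,0]])

```text
t: 14.0
tool_pos: [0.5049, -0.2419, 0.1395]
orientation: [-0.256, 3.126, -0.005]
force: [0.4, -0.4, -0.5]
opening: 0.0464
```

Request:
move_arm(series=[[-0.3,0,-0.4,0,0,0,0],[-0.6,0,-0.8,0,0,0,0],[-0.8,0,-0.8,0,0,0,0],[-0.8,0,-0.8,0,0,0,0],[-0.8,0,-0.8,0,0,0,0],[-0.8,0,-0.8,0,0,0,0]])

```text
t: 14.6
tool_pos: [0.5806, -0.2276, 0.2142]
orientation: [0.256, -3.128, -0.002]
force: [-0.3, 0.2, -1.0]
opening: 0.0465
```

Run:
```python
from h import *
c=snap('side','s10');c=snap('scene','s11');c=snap('wrist','w4'); s=read_state(); print(s['q'],s['tool_pos'],s['force'],s['t'])
a=load('s11')['frame'][:,:,::-1];b=load('s10')['frame'][:,:,::-1]
cv2.imwrite('pics/c9.png',np.hstack([cv2.resize(a[150:270,230:350],(400,400)),cv2.resize(b[180:300,310:430],(400,400))]))
```

```text
[-4.55897125e-01  1.98484580e-01  1.41906505e+00 -8.21273821e-05
  1.52565541e+00 -2.18938886e+00] [ 0.58108027 -0.22794261  0.21510024] [-0.70425912  0.45682849  0.68162513] 14.75
```

View pics/c9.png

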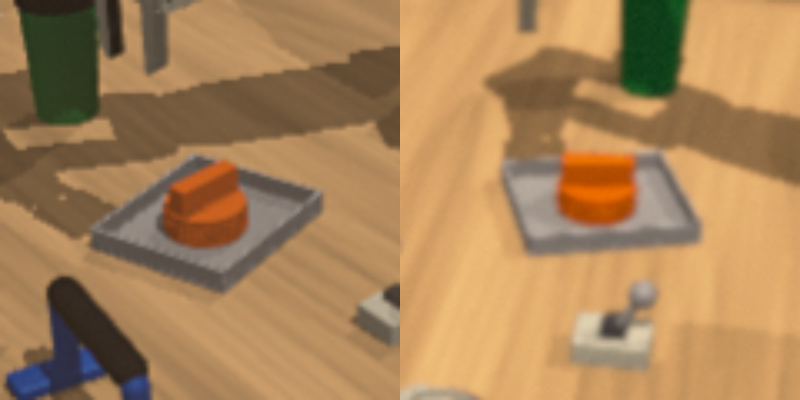

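View pics/w4.png

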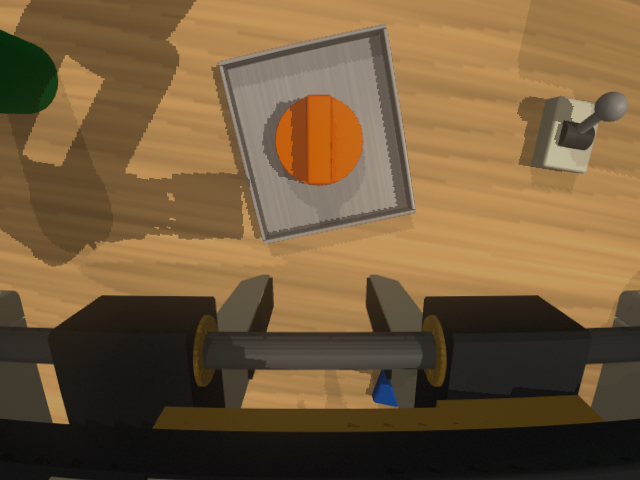

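View pics/s11.png

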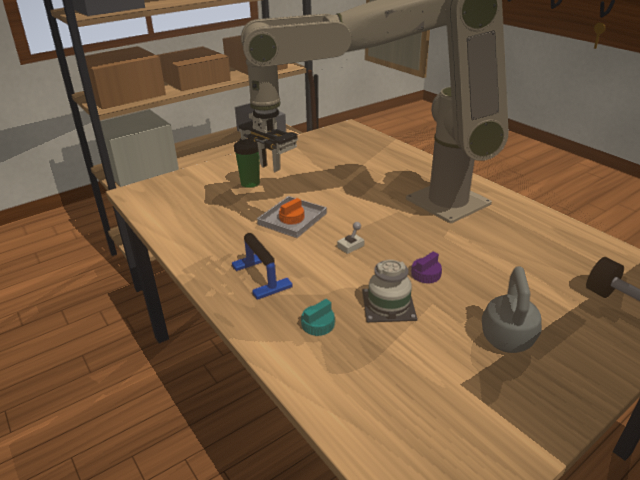

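The cap stands flat in the tray with its bar up: pixel (319,140) in the wrist view and (291,211) in the scene view. The arm is clear and the bystanders are where they were, so I am handing in.

Run:
```python
from h import *
a=load('w4');
print(onz(a,(319,140),.064)); print(close_job());
```

```text
[ 0.50496962 -0.2407003   0.064     ]
the job is handed in; nothing more can be done
None
```

The orange cap is off the tub and standing flat in the steel key tray with its grip bar up. The job was handed in at about 14.8 s of the 56 s allowed.

- **Opening:** I gripped the bar and pressed the cap down about 7 mm (force about 13.5 N). Keeping it pressed, I turned it about 1.2 rad anticlockwise, and it lifted off without resistance.
- **Placing:** I lowered it into the tray until the tool read 5 N up at a TCP height of 36 mm, the height expected for the tray floor. I let go only then, and moved the arm away.
- **Last checks:** The side, scene and wrist pictures show the cap level, near the middle of the tray at about (0.505, -0.241). The gripper was clear. In the scene picture the kettlebell, push-up handle, shaker cup and lamp switch look as they did at the start.
- **Disagreements:**
  - The bar top first measured 171 mm from the scene and side cameras, then 174 mm from the wrist camera, against 175 mm from the text.
  - The tray rim triangulated at 12 to 24 mm across its corners, against 25 mm.
  - The tray centre differed by about 8 mm between views. I used the wrist view, which leaves ample room around the cap.

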